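Load the plaster dispenser and hold its run pad at mid travel

ROBOT

A 6-joint arm with a two-finger parallel gripper is mounted at the origin on a cart in front of the work surface, level with it; the furniture and walls round the work are solid. World frame = base frame: x ahead of the robot, y to its left, z up, the work surface at z = 0. Lengths are in m, angles in rad, forces in N, time in s.
With the tool pointing down it reaches from about 0.375 to 0.975 m from the base axis. Payload 3.8 kg.
Tool frame: the origin (TCP) lies midway between the tips of the shut fingers; the grasp point (between the pads) lies pinch_z behind it (pinch_z is the distance from the TCP to the grasp point, in m); y points along the fingers, z is the direction in which the jaws open and shut, and the axes are right-handed (so a half turn about y gives the same grasp; the last joint's range is limited). The gripper opens to 85 mm and grips with 20 to 120 N. Pads are 22 mm wide; open, the fingers measure 114 mm over their backs; the gripper's body (76 mm by 85 mm) begins 54 mm behind the grasp point. The pads swing forward as they close: fully open they stand 13 mm farther back than shut.
Start: joints at [1.1, 0.264, 1.604, -0, 1.274, -0.037], TCP at [0.284, 0.612, 0.231] pointing down, gripper open.
Joint ranges: [-2.63, 2.63], [-0.94, 2.18], [0.31, 2.57], [-1.31, 4.45], [0, 2.66], [-2.55, 2.55]. Speed limits (rad/s): [2.57, 2.57, 3.14, 3.14, 3.14, 3.14].

INTERFACE

Orientations are given as a rotation vector (axis times angle).
In Python, from bench import get_obs, capture, hand_in, pinch_z gives the robot as it stands.
- The arm moves only by the tool apply_moves, never from a script. Its argument "motion" is one flat list of numbers, 7 for each row, row after row: the turn, a rotation vector about the tool's x, y, z in degrees, then the shift along the tool's x, y, z in cm, then the finger opening in cm, from 0 to 8.54. A call has 1 to 8 rows; each row shifts and turns the commanded pose from where the row before left it, along the tool's axes as they then stand; what a row does not reach is not made up. A row lasts 1/8 s, in which the tool goes at most 62.5 mm and 10.7 degrees, less where a joint would pass 70% of its speed; a pose out of reach is approached as far as the arm can. A call with a gripper value outside its range is refused whole. The fingers move at their own pace and stop on an object; the grip force is fixed at half the most. Time passes only in rows, so rows that do not move let the fingers close. It gives the time, the measured TCP pose, the force and the opening at its end, in the units of the state.
- get_obs(): the state, without advancing time (a new reading comes with each control period).
- capture(name): name is "scene" or "top" or "wrist"; returns a dict with "frame" (400x640x3 uint8, red, green, blue), "fov_y" (degrees; the focal length in pixels is half the picture's height over the tangent of half this angle, whatever the lens; pixels are square), "cx", "cy" (the principal point, pixels), "k1" (the pictures are not rectified: a ray, as slopes to the right and down, at radius r is drawn at 1 + k1 r^2 times it, then the intrinsics apply), "R" (3x3) and "t" (3): a world point X has camera coordinates R X + t. Camera axes: x right, y down, z forward; pixel columns grow to the right and rows downward; lengths in m; the calibration is good to about 2 mm. A picture is of the moment at which its call begins. There is no depth.
- hand_in(): hands the job in, once; it reports no verdict.
The state is a dict: "time": time; "joint_positions": joint angles; "joint_velocities": joint speeds; "tau": joint torques, N m; "tool_pos": TCP position; "orientation": TCP orientation; "ft_force": force on the tool from outside, world axes, zero at the start; "torque": the same for the moment, N m; "gripper_width": finger opening in m.
Only numpy, scipy, OpenCV 4.12 (cv2) and the standard library are available. Lean on these libraries where they do the work, as an engineer would, in place of code of your own. Each camera call takes 0.05 s, during which the arm holds its last target.

TASK

Load the roll of plaster tape onto the dispenser: thread it over the upright spindle so that it lies flat on the platter, and let go of it. Then press the square hold-to-run pad of the other unit down with the gripper's fingers until its top is level with the top of the steel gauge flag beside it, never right to the bottom because that trips the stop, and finish the program while still holding it there. Leave the other things on the table where they are.

Things in the scene. Friction and masses are not known exactly. Their poses are not given: they have to be found in the camera images.
- plaster_roll: the cream roll of plaster tape lying flat: a ring 68 mm across outside, about 45 mm across the hole, 19 mm high, 20 to 45 g. Origin at the centre of its underside, z up. It can be gripped across its 68 mm outside
- roll_centre (a point): centre of the plaster roll, in the middle of its hole, 9.5 mm above its underside; z up along the hole
- platter_top (a point): centre of the top of the steel platter of the dispenser (fixed): a white housing 104 x 104 x 24 mm high whose edges follow this point's x and y axes, in its middle a round platter 58 mm across, 10 mm above the housing (34 mm above the table). From the platter rises a grey spindle 32 mm across and 38 mm tall; its top 10 mm taper to 16 mm. z up. A seated roll has its underside on this level
- spindle_tip (a point): top centre of the dispenser's spindle, 38 mm above the platter, 72 mm above the table
- pad_top (a point): centre of the top face of the square grey hold-to-run pad, 58 x 58 mm, on a white housing 112 x 100 mm, 30 mm high (fixed to the table). Released, the face is 54 mm above the table; it moves straight down with the pad. z up, x points from the pad to the gauge flag
- run_pad (a joint): travel of the hold-to-run pad downwards, in m: 0 released, 0.009 level with the gauge flag (run), 0.018 at the bottom (stop trips). A spring returns it: about 2.7 N at the start of its travel, 6.8 N at 0.009, 10.8 N at the bottom
- flag_top (a point): centre of the top of the steel gauge flag, 14 x 36 mm, fixed on the pad's housing 48 mm from the pad's centre along the pad's x axis, 12 mm clear of the pad's edge; its top is 45 mm above the table
- timer_centre (a point): centre of a bystander to leave alone: flat white digital timer, 60 x 64 x 18 mm
- tip_carton_centre (a point): centre of a bystander to leave alone: small carton, 46 x 85 x 60 mm high
- marker_blue_centre (a point): centre of a bystander to leave alone: marker pen lying flat, 138 mm long
- tweezers_centre (a point): centre of a bystander to leave alone: white tweezers lying flat, 134 mm long
- iodine_bottle_centre (a point): centre of a bystander to leave alone: brown bottle with white cap, 42 mm wide, 88 mm high
There are look-alikes about, which are no part of the job. What is shaped like the plaster_roll but turquoise is not meant.

How it is judged:
By the outcome, as a careful person would: the job done as asked, in the order asked, and still so for the second after the job is handed in, while the arm keeps its last pose, push and grip.
It also fails if it takes over 51 s, if anything falls off the work surface, if the arm or the gripper's body presses on something with over 40 N, if the wrist force passes 120 N, or if a joint passes its speed limit or range.

## Working session

There is one attempt and no reset: what is moved stays moved. The work goes in short steps, Python scripts to look and compute and a tool call to move; the robot and the scene stay as the last step left them, time stands still between calls to the robot, and variables do not carry over. Pictures are saved under pics/ and viewed, and the job is handed in when it is done.

Besides the shell and the picture viewer there is one more tool, called after ">>>" as name(argument=value, ...) on one line, values as JSON. apply_moves: Moves the arm, as the interface text tells. Its arguments: {"type":"object","properties":{"motion":{"type":"array","items":{"type":"number"}}},"required":["motion"]}

```bash
mkdir -p pics; ls
python3 - <<'E'
from bench import get_obs, capture, pinch_z
import cv2
print(pinch_z); o=get_obs(); print(o)
for n in ["scene","top","wrist"]:
    c=capture(n); cv2.imwrite(f"pics/{n}0.png",c["frame"][:,:,::-1]); print(n,{k:v for k,v in c.items() if k!="frame"})
E
```

```text
pics
0.0187
{'time': 0.0, 'joint_positions': array([ 1.10009671e+00,  2.64764102e-01,  1.60537346e+00,  1.45335538e-05,
        1.27369104e+00, -3.69202035e-02]), 'joint_velocities': array([ 0.00120323, -0.00156391, -0.00047098,  0.00130812, -0.00019913,
        0.00136021]), 'tau': array([ 3.40249908e-04, -5.15117669e+01, -3.67307532e+01,  7.06334072e-05,
        1.28546098e-02, -1.17147188e-06]), 'tool_pos': array([0.28338412, 0.61183064, 0.22995493]), 'orientation': array([-1.54605889,  0.34076465, -0.33985554]), 'ft_force': array([0.67957472, 0.77280886, 0.21334125]), 'torque': array([ 0.02877744, -0.00514647,  0.05467086]), 'gripper_width': 0.08561774853401638}
scene {'fov_y': 48.35048026544108, 'cx': 319.1736342374019, 'cy': 194.25334834843977, 'k1': -0.022561269282975107, 'R': array([[ 0.46691389, -0.8843023 , -0.00092934],
       [-0.46251718, -0.24331427, -0.85257024],
       [ 0.7537037 ,  0.39850673, -0.52261182]]), 't': array([-0.33320442,  0.29317477,  0.80296316])}
top {'fov_y': 54.75132608582052, 'cx': 319.2795498912238, 'cy': 198.83451594467994, 'k1': -0.027575080721963068, 'R': array([[-0.02500668, -0.99967747,  0.00443014],
       [-0.98848657,  0.02406474, -0.14938272],
       [ 0.14922793, -0.0081147 , -0.98876953]]), 't': array([-0.09439557,  0.53805672,  0.96165114])}
wrist {'fov_y': 61.35920703029244, 'cx': 321.16857216198315, 'cy': 201.917298990896, 'k1': -0.030831245240177125, 'R': array([[ 4.21575436e-01,  9.06793139e-01, -5.94959708e-04],
       [ 8.74132991e-01, -4.06216791e-01,  2.66231915e-01],
       [ 2.41175591e-01, -1.12756909e-01, -9.63908820e-01]]), 't': array([-0.67367317, -0.03453544,  0.37813594])}
```

View pics/scene0.png

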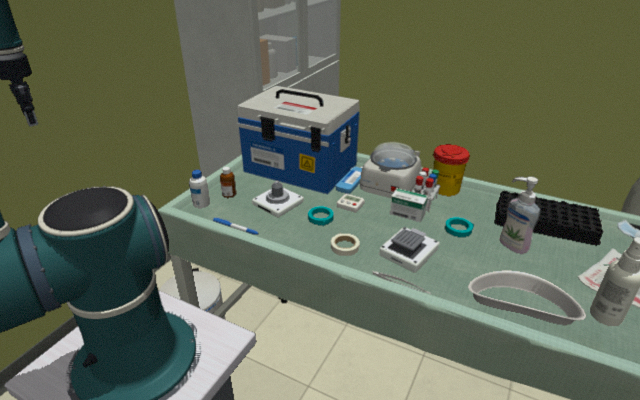

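View pics/top0.png

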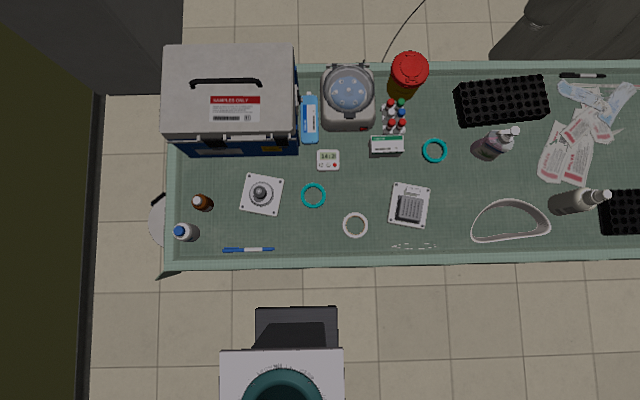

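View pics/wrist0.png

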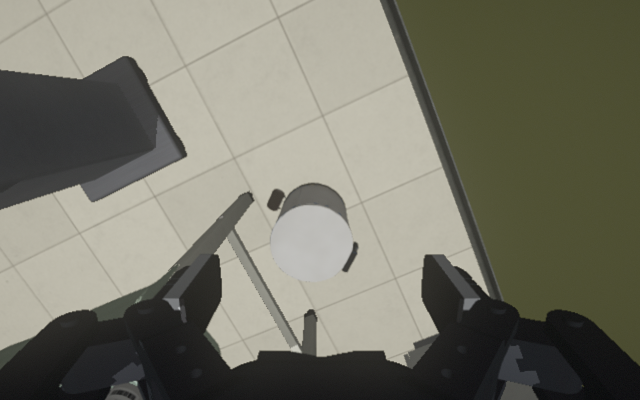

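The top picture shows the cream ring at (355,225), turquoise rings at (313,195) and (434,150), the dispenser at (262,193) and the pad unit at (409,205). The candidates for the roll are those three rings. I choose the cream one at (355,225) and check it in a close crop.

```bash
cat > h.py <<'E'
import numpy as np, cv2
from scipy.spatial.transform import Rotation as Ro
def K(c):
    f=200/np.tan(np.radians(c["fov_y"]/2)); return np.array([[f,0,c["cx"]],[0,f,c["cy"]],[0,0,1]])
def D(c): return np.array([c["k1"],0,0,0,0.])
def proj(c,X):
    p,_=cv2.projectPoints(np.atleast_2d(np.asarray(X,float)),cv2.Rodrigues(c["R"])[0],c["t"],K(c),D(c)); return p[:,0]
def unproj(c,uv,z):
    n=cv2.undistortPoints(np.array(uv,float).reshape(-1,1,2),K(c),D(c))[:,0]
    d=np.c_[n,np.ones(len(n))]@c["R"]; o=-c["R"].T@c["t"]
    return o+d*((z-o[2])/d[:,2])[:,None]
E
python3 - <<'E'
from bench import capture
from h import *
c=capture("top")
cv2.imwrite("pics/topcrop.png",cv2.resize(c["frame"][130:260,215:445,::-1],None,fx=3.4,fy=3.4,interpolation=cv2.INTER_CUBIC))
c2=capture("scene")
cv2.imwrite("pics/scenecrop.png",cv2.resize(c2["frame"][165:290,240:450,::-1],None,fx=3.7,fy=3.7,interpolation=cv2.INTER_CUBIC))
for n,p,z in [("roll",(355,225),.019),("tip",(262,191),.072),("disp",(262,193),.024),("pad",(410,205),.054)]: print(n,unproj(c,[p],z))
E
```

```text
roll [[ 0.46705589 -0.1998836   0.019     ]]
tip [[0.55430628 0.03644168 0.072     ]]
disp [[0.55735832 0.04325634 0.024     ]]
pad [[ 0.5119319  -0.33934616  0.054     ]]
```

View pics/topcrop.png

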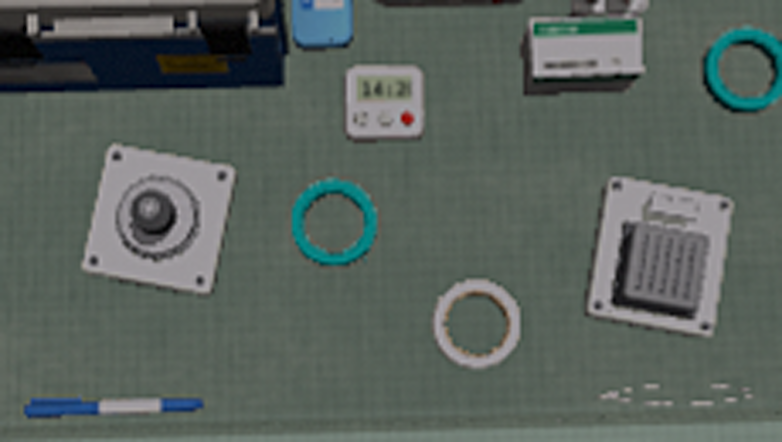

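View pics/scenecrop.png

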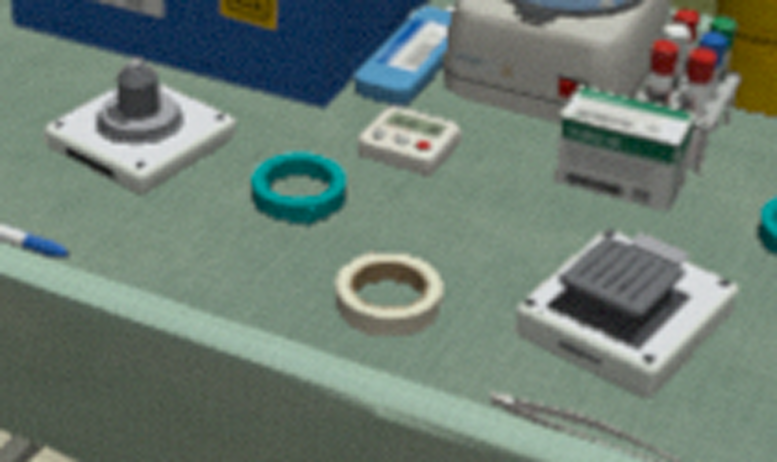

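The crop confirms a cream ring at about crop (478,323), so it is the plaster roll and not a turquoise one. Next I refine the positions and get the tool axes.

```bash
cat >> h.py <<'E'
def axes(o): return Ro.from_rotvec(o["orientation"]).as_matrix()
E
python3 - <<'E'
from bench import capture,get_obs
from h import *
o=get_obs(); print(axes(o).round(3))
for n in("top","scene"):
    c=capture(n); f=c["frame"].astype(int)
    x0,y0,x1,y1=(335,205,376,245) if n=="top" else (322,228,368,260)
    m=np.zeros((400,640),np.uint8); s=f[y0:y1,x0:x1]
    m[y0:y1,x0:x1]=((s[...,0]>s[...,1]+2)|(s.min(-1)>150))
    cs,_=cv2.findContours(m,cv2.RETR_EXTERNAL,cv2.CHAIN_APPROX_NONE); cc=max(cs,key=cv2.contourArea)
    e=cv2.fitEllipse(cv2.convexHull(cc)); print(n,e,unproj(c,[e[0]],.011), unproj(c,[e[0]],.019))
c=capture("top")
# dispenser housing corners from crop /3.4
cr=lambda L:[(215+a/3.4,130+b/3.4) for a,b in L]
print("disp",unproj(c,cr([(112,145),(237,167),(209,294),(82,270)]),.024).round(4)); 
print("padhouse",unproj(c,cr([(611,176),(735,200),(711,335),(588,313)]),.030).round(4))
print("padtop",unproj(c,cr([(634,221),(710,235),(696,305),(622,290)]),.054).round(4))
E
```

```text
[[ 0.907 -0.001  0.42 ]
 [-0.42  -0.001  0.907]
 [-0.    -1.    -0.001]]
top ((354.6509094238281, 224.62232971191406), (25.721614837646484, 26.005735397338867), 138.50498962402344) [[ 0.4687201  -0.19979023  0.011     ]] [[ 0.46807169 -0.19900422  0.019     ]]
scene ((344.6264953613281, 243.58035278320312), (22.383808135986328, 29.102651596069336), 93.37265014648438) [[ 0.46381376 -0.20085557  0.011     ]] [[ 0.45436084 -0.20501732  0.019     ]]
disp [[ 0.6133  0.0806  0.024 ]
 [ 0.5933 -0.0172  0.024 ]
 [ 0.4941  0.0055  0.024 ]
 [ 0.5151  0.1036  0.024 ]]
padhouse [[ 0.578  -0.3084  0.03  ]
 [ 0.5567 -0.404   0.03  ]
 [ 0.4524 -0.3784  0.03  ]
 [ 0.4717 -0.2849  0.03  ]]
padtop [[ 0.5384 -0.3189  0.054 ]
 [ 0.5263 -0.3759  0.054 ]
 [ 0.4736 -0.3619  0.054 ]
 [ 0.4862 -0.3069  0.054 ]]
```

>>> apply_moves(motion=[0,-10,0,0,0,0,8.5,0,-10,0,0,0,0,8.5,0,-4.8,0,0,0,0,8.5,0,0,0,1.2,0,-5,8.5,0,0,0,1.2,0,-5,8.5,0,0,0,1.2,0,-5,8.5,0,0,0,1.2,0,-5,8.5,0,0,0,1.2,0,-5,8.5])

```text
time: 1.4
tool_pos: [0.3437, 0.3609, 0.2315]
orientation: [-1.57, -0.0, -0.001]
ft_force: [0.4, -0.6, 0.1]
gripper_width: 0.0851
```

>>> apply_moves(motion=[0,0,0,1.2,0,-5,8.5,0,0,0,1.2,0,-5,8.5,0,0,0,1.2,0,-5,8.5,0,0,0,1.2,0,-5,8.5,0,0,0,1.2,0,-5,8.5,0,0,0,1.2,0,-5,8.5,0,0,0,1.2,0,-5,8.5,0,0,0,1.2,0,-5,8.5])

```text
time: 2.4
tool_pos: [0.4394, -0.0394, 0.2318]
orientation: [-1.571, -0.0, -0.002]
ft_force: [0.6, 0.7, -0.6]
gripper_width: 0.0853
```

>>> apply_moves(motion=[0,0,0,1.0,1,-5,8.5,0,0,0,1.0,2,-5,8.5,0,0,0,0.8,2,-5,8.5,0,0,0,0,1,-1.1,8.5,0,0,0,0,0,0,8.5])

```text
time: 3.02
tool_pos: [0.4661, -0.1986, 0.1703]
orientation: [-1.569, 0.004, -0.0]
ft_force: [-0.4, -0.0, -0.2]
gripper_width: 0.0848
```

```bash
cat > look.py <<'E'
import sys
from bench import capture,get_obs
from h import *
c=capture(sys.argv[1]); cv2.imwrite(f"pics/{sys.argv[2]}.png",c["frame"][:,:,::-1])
np.save(f"pics/{sys.argv[2]}.npy",c,allow_pickle=True)
o=get_obs(); print(o["time"],o["tool_pos"].round(4),o["ft_force"].round(1),o["gripper_width"].round(4), "tcp px",proj(c,o["tool_pos"]).round(0),"cam",(-c["R"].T@c["t"]).round(3))
E
python3 look.py wrist w1
```

```text
Traceback (most recent call last):
  File "look.py", line 6, in <module>
    o=get_obs(); print(o["time"],o["tool_pos"].round(4),o["ft_force"].round(1),o["gripper_width"].round(4), "tcp px",proj(c,o["tool_pos"]).round(0),"cam",(-c["R"].T@c["t"]).round(3))
                                                                               ^^^^^^^^^^^^^^^^^^^^^^^^
AttributeError: 'float' object has no attribute 'round'
```

View pics/w1.png

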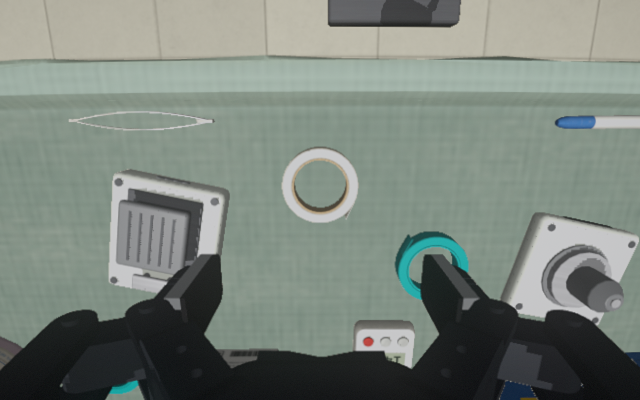

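The wrist picture shows the roll at (320,185), the pad at (155,235), the dispenser at (585,275) with the spindle tip at (608,297), and turquoise rings elsewhere. Next I measure them.

```bash
sed -i 's/o\["gripper_width"\].round(4)/o["gripper_width"]/' look.py
python3 - <<'E'
from h import *
c=np.load("pics/w1.npy",allow_pickle=True).item(); im=c["frame"]
o_=-c["R"].T@c["t"]; print("cam",o_.round(3))
s=im[135:235,270:372].astype(int); m=((s[...,0]>=s[...,1]-3)).astype(np.uint8)
m=cv2.morphologyEx(m,cv2.MORPH_OPEN,np.ones((3,3)))
cs,_=cv2.findContours(m,cv2.RETR_CCOMP,cv2.CHAIN_APPROX_NONE)
for k in cs:
    if len(k)>60:
        e=cv2.fitEllipse(k); ctr=np.array(e[0])+[270,135]; print(len(k),e[1],ctr,unproj(c,[ctr],.019).round(4),unproj(c,[ctr],.0).round(4))
cv2.imwrite("pics/w1a.png",cv2.resize(im[190:330,490:640,::-1],None,fx=4,fy=4,interpolation=cv2.INTER_CUBIC))
cv2.imwrite("pics/w1b.png",cv2.resize(im[160:310,95:245,::-1],None,fx=4,fy=4,interpolation=cv2.INTER_CUBIC))
cv2.imwrite("pics/w1c.png",cv2.resize(m*255,None,fx=4,fy=4))
E
```

```text
cam [ 0.4   -0.2    0.314]
217 (74.61206817626953, 75.8436508178711) [319.98370361 184.54411316] [[ 0.4644 -0.2001  0.019 ]] [[ 0.4685 -0.2001  0.    ]]
139 (47.806304931640625, 51.61552810668945) [319.87585449 183.75489044] [[ 0.4636 -0.2002  0.019 ]] [[ 0.4678 -0.2002  0.    ]]
```

View pics/w1a.png

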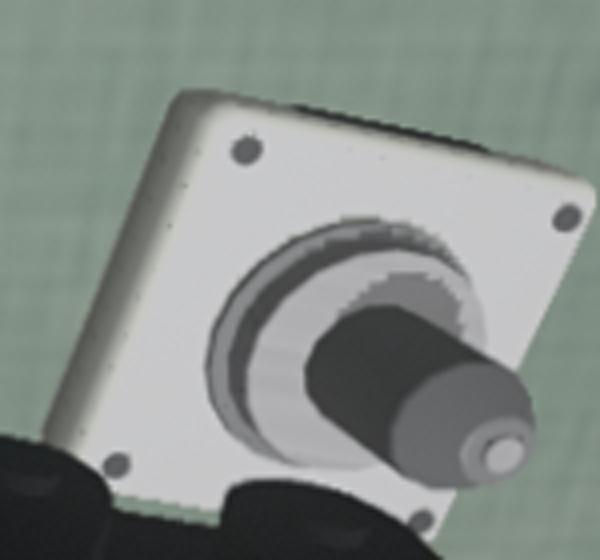

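View pics/w1b.png

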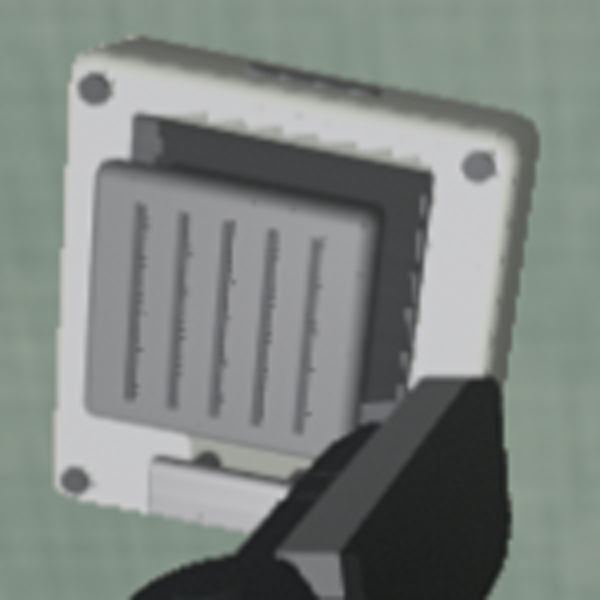

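View pics/w1c.png

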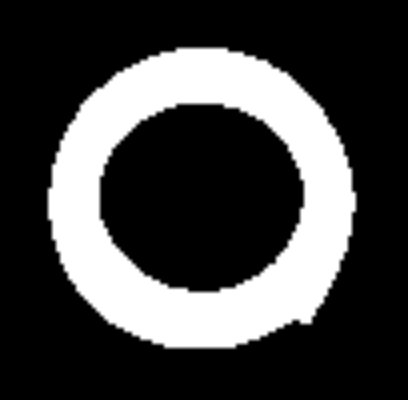

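Run:
```python
from h import *
c=np.load("pics/w1.npy",allow_pickle=True).item()
A=lambda L:[(490+a/4,190+b/4) for a,b in L]; B=lambda L:[(95+a/4,160+b/4) for a,b in L]
s=unproj(c,A([(247,150),(567,217),(420,523),(117,465)]),.024); print(s.round(4),s.mean(0))
print("tip",unproj(c,A([(503,455)]),.072), unproj(c,A([(497,452)]),.072))
s=unproj(c,B([(95,87),(480,165),(75,480)]),.030); print(s.round(4),(s[1]+s[2])/2)
s=unproj(c,B([(103,160),(384,210),(357,460),(87,412)]),.054); print(s.round(4),s.mean(0))
```

```text
[[ 0.5047  0.0143  0.024 ]
 [ 0.5224  0.0968  0.024 ]
 [ 0.6059  0.0791  0.024 ]
 [ 0.5872 -0.0033  0.024 ]] [0.55503641 0.04675063 0.024     ]
tip [[0.55563504 0.0474467  0.072     ]] [[0.55488283 0.04593242 0.072     ]]
[[ 0.4585 -0.3745  0.03  ]
 [ 0.4764 -0.2919  0.03  ]
 [ 0.5529 -0.3952  0.03  ]] [ 0.51467296 -0.34354087  0.03      ]
[[ 0.4685 -0.3605  0.054 ]
 [ 0.4792 -0.3044  0.054 ]
 [ 0.535  -0.3164  0.054 ]
 [ 0.5239 -0.3732  0.054 ]] [ 0.50166409 -0.33862012  0.054     ]
```

>>> apply_moves(motion=[0,0,0,-0.06,4,-0.15,8.5,0,0,0,0,4,0,8.5,0,0,0,0,4,0,8.5,0,0,0,0,3,0,8.5,0,0,0,0,1.2,0,8.5,0,0,0,0,0,0,8.5])

```text
time: 3.82
tool_pos: [0.4665, -0.1993, 0.0095]
orientation: [-1.57, -0.0, 0.0]
ft_force: [0.5, -1.1, -0.1]
gripper_width: 0.0846
```

```bash
python3 look.py wrist w2
```

```text
3.875 [ 0.4673 -0.1999  0.0104] [ 0.9 -0.1  0.5] 0.08522701963049126 tcp px [[322. 261.]] cam [ 0.4   -0.2    0.153]
```

View pics/w2.png

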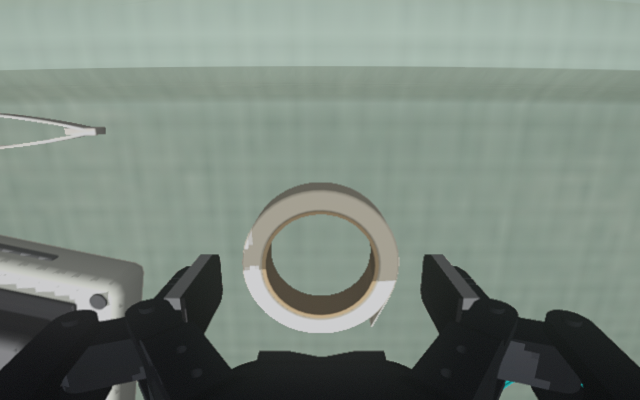

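Run:
```python
from h import *
c=np.load("pics/w2.npy",allow_pickle=True).item()
# outer top rim left/right extremes & bottom; inner rim
print(unproj(c,[(245,262),(398,262),(321,333),(321,192),(321,212),(321,312)],.019).round(4))
t=np.linspace(0,2*np.pi,200)
im=c["frame"][:,:,::-1].copy()
for xc,col in((.463,(0,0,255)),(.466,(255,0,0))):
    for r in(.034,.0225):
        p=proj(c,np.c_[xc+r*np.cos(t),-.2+r*np.sin(t),0*t+.019]); cv2.polylines(im,[p.astype(np.int32)],True,col,1)
cv2.imwrite("pics/w2o.png",cv2.resize(im[170:345,220:420],None,fx=3,fy=3))
```

```text
[[ 0.4638 -0.2332  0.019 ]
 [ 0.4639 -0.1668  0.019 ]
 [ 0.4999 -0.2003  0.019 ]
 [ 0.4326 -0.2002  0.019 ]
 [ 0.4411 -0.2002  0.019 ]
 [ 0.4887 -0.2003  0.019 ]]
```

View pics/w2o.png

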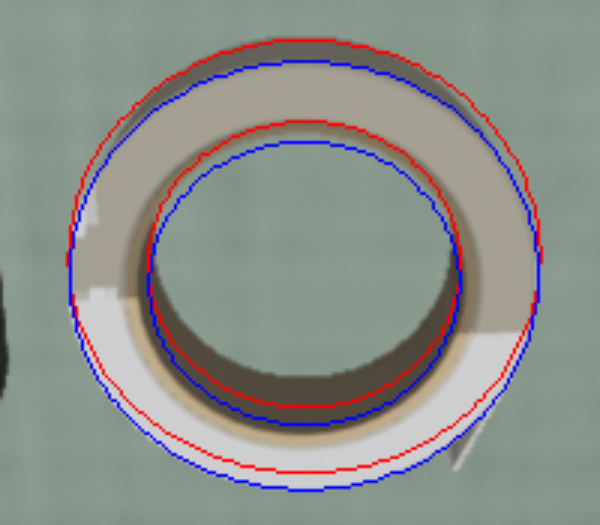

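>>> apply_moves(motion=[0,0,0,0,0.8,0,8.5,0,0,0,0,0.5,0,8.5,0,0,0,0,0,0,6,0,0,0,0,0,0,6,0,0,0,0,0,0,6,0,0,0,0,0,0,6])

```text
time: 4.62
tool_pos: [0.4668, -0.2005, -0.0031]
orientation: [-1.571, 0.0, -0.002]
ft_force: [-0.9, 0.1, 5.6]
gripper_width: 0.0657
```

```bash
python3 look.py wrist w3
```

```text
4.675 [ 0.4668 -0.2005 -0.0031] [-1.2  0.3  6.1] 0.06557485180621324 tcp px [[323. 258.]] cam [ 0.4   -0.201  0.14 ]
```

View pics/w3.png

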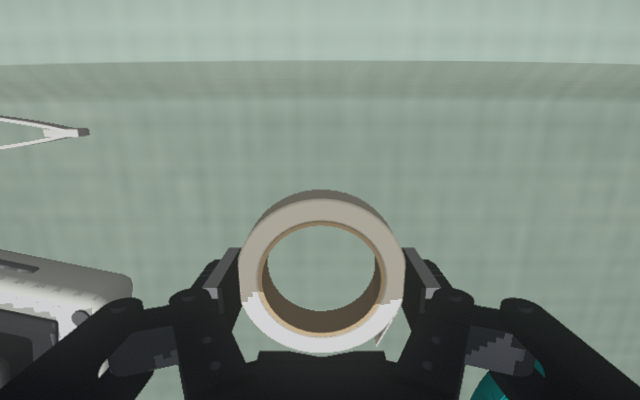

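>>> apply_moves(motion=[0,0,0,0,-2,0,6,0,0,0,0,-4,0,6,0,0,0,0,-4,0,6,0,0,0,1,-2,3,6,0,0,0,2,0,5,6,0,0,0,2,0,5,6,0,0,0,2,0,5,6,0,0,0,1.5,0,5,6])

```text
time: 5.68
tool_pos: [0.5519, 0.0314, 0.1159]
orientation: [-1.571, 0.001, -0.001]
ft_force: [1.1, 0.5, 0.6]
gripper_width: 0.0652
```

>>> apply_moves(motion=[0,0,0,0.3,0,1.7,6,0,0,0,0,0,0,6,0,0,0,0,0,0,6])

```text
time: 6.05
tool_pos: [0.5539, 0.0455, 0.1158]
orientation: [-1.572, 0.002, -0.0]
ft_force: [-0.5, 0.1, -0.9]
gripper_width: 0.0657
```

```bash
python3 look.py wrist w4; python3 look.py scene s4;python3 look.py top t4
python3 - <<'E'
from h import *
a=[np.load(f"pics/{n}.npy",allow_pickle=True).item()["frame"] for n in("s4","t4")]
z=[cv2.resize(a[0][140:260,220:400,::-1],(400,267)),cv2.resize(a[1][130:250,200:380,::-1],(400,267))]
cv2.imwrite("pics/st4.png",np.vstack([np.hstack([a[0][60:260,150:550,::-1]]*1),np.hstack(z)[:, :400],z[1]]) if 0 else np.hstack(z))
E
```

```text
6.1 [0.554  0.0453 0.1159] [ 0.1 -1.1 -0.1] 0.06559655715517776 tcp px [[323. 259.]] cam [0.487 0.045 0.259]
6.15 [0.5541 0.0453 0.1161] [ 0.1  0.3 -0.6] 0.06553644127001566 tcp px [[276. 167.]] cam [-0.314 -0.543  0.669]
6.2 [0.5542 0.0453 0.1162] [-0.3 -0.6 -0.2] 0.06521243930766839 tcp px [[256. 188.]] cam [ 0.386 -0.1    1.032]
```

View pics/w4.png

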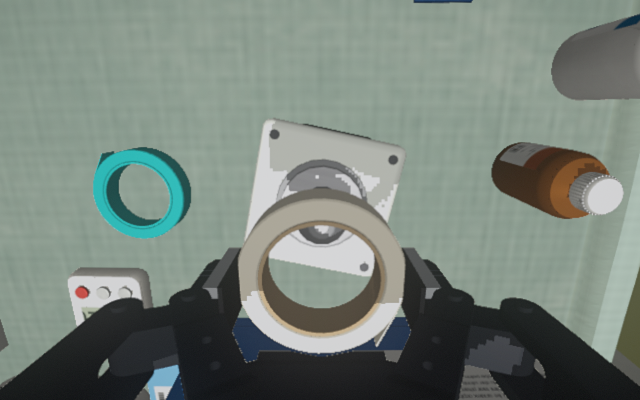

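View pics/st4.png

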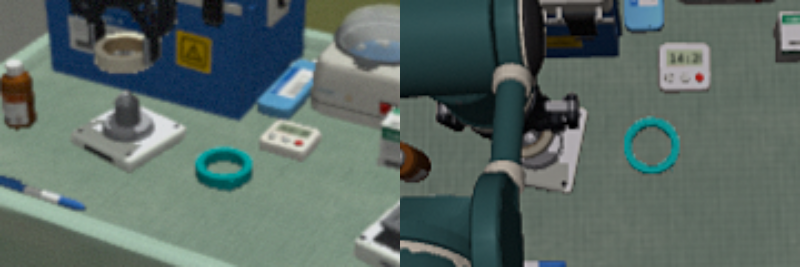

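Run:
```python
from h import *
c=np.load("pics/w4.npy",allow_pickle=True).item()
cv2.imwrite("pics/w4c.png",cv2.resize(c["frame"][110:360,225:425,::-1],None,fx=3,fy=2.4 and 3,interpolation=cv2.INTER_CUBIC)[:600])
s=unproj(c,[(274.5,134),(393,159.5),(364,267.5)],.024);print(s.round(4),(s[0]+s[2])/2)
t=np.linspace(0,2*np.pi,100)
# where would spindle be: tip projected
for xy in((.555,.0468),(.554,.045)): print(proj(c,[(*xy,.072),(*xy,.034)]).round(1))
```

```text
[[0.5036 0.0129 0.024 ]
 [0.5214 0.0952 0.024 ]
 [0.6043 0.0774 0.024 ]] [0.55398576 0.04513597 0.024     ]
[[324.7 228.3]
 [324.1 209.7]]
[[321.6 226.7]
 [321.5 208.3]]
```

View pics/w4c.png

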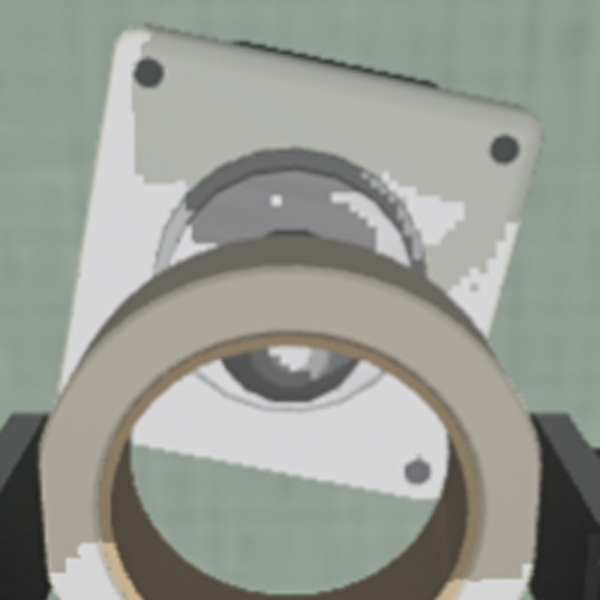

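>>> apply_moves(motion=[0,0,0,0.05,2,0,6,0,0,0,0,2,0,6,0,0,0,0,1.5,0,6,0,0,0,0,0,0,6])

```text
time: 6.7
tool_pos: [0.5537, 0.0461, 0.0599]
orientation: [-1.571, 0.004, 0.001]
ft_force: [-0.8, -0.5, -0.2]
gripper_width: 0.066
```

```bash
python3 look.py wrist w5
```

```text
6.75 [0.5546 0.0463 0.0609] [ 0.1 -0.1  0.2] 0.06579180070102818 tcp px [[323. 261.]] cam [0.487 0.045 0.203]
```

View pics/w5.png

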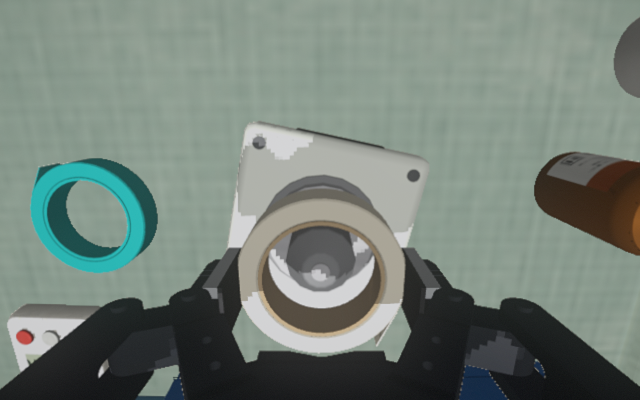

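The spindle tip shows inside the roll's hole at (320,272), centred sideways, with no contact force. I continue down.

>>> apply_moves(motion=[0,0,0,0,1.2,0,6,0,0,0,0,1,0,6,0,0,0,0,0.6,0,6,0,0,0,0,0,0,6])

```text
time: 7.25
tool_pos: [0.5544, 0.0468, 0.0324]
orientation: [-1.571, 0.002, 0.001]
ft_force: [-0.6, -0.0, -0.2]
gripper_width: 0.0654
```

```bash
python3 look.py wrist w6
```

```text
7.3 [0.5548 0.0468 0.0329] [-0.7 -0.1  1.1] 0.0656138392180477 tcp px [[323. 260.]] cam [0.488 0.046 0.176]
```

View pics/w6.png

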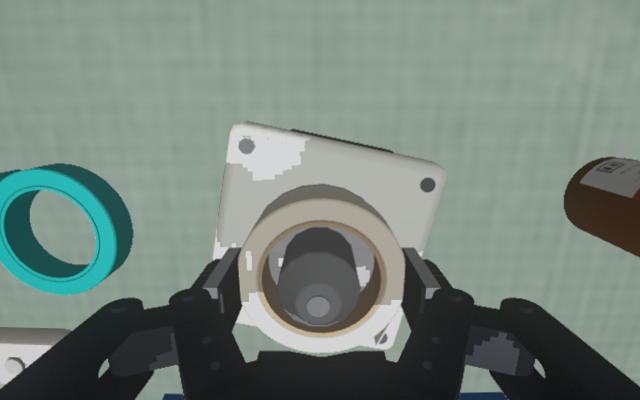

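>>> apply_moves(motion=[0,0,0,0,0.15,-0.1,6,0,0,0,0,0,0,6,0,0,0,0,0,0,8.5,0,0,0,0,0,0,8.5,0,0,0,0,0,0,8.5])

```text
time: 7.92
tool_pos: [0.5552, 0.0457, 0.0319]
orientation: [-1.571, 0.001, -0.001]
ft_force: [0.1, -0.3, 0.0]
gripper_width: 0.0849
```

```bash
python3 look.py wrist w7
```

```text
7.975 [0.5552 0.0457 0.0319] [ 0.  -0.9 -1. ] 0.08495691255215725 tcp px [[323. 258.]] cam [0.488 0.045 0.175]
```

View pics/w7.png

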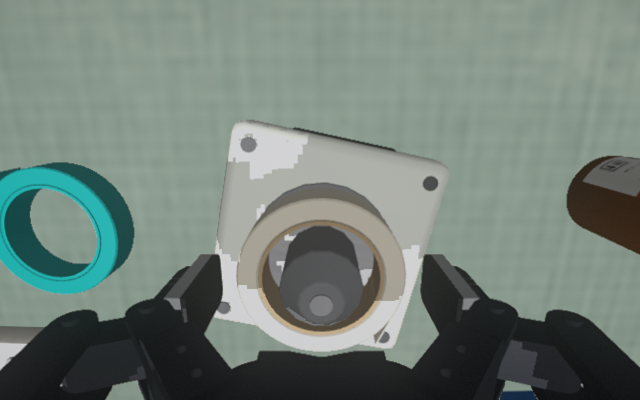

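The fingers are clear and the roll lies round the spindle, so I lift straight up and check.

>>> apply_moves(motion=[0,0,0,0,-2,0,8.5,0,0,0,0,-4,0,8.5,0,0,0,0,-5,0,8.5,0,0,0,0,-3,-3,8.5,0,0,0,0,0,-5,8.5,0,0,0,-1,0,-6,8.5,0,0,0,-1,0,-6,8.5,0,0,0,-1,0,-6,8.5])

```text
time: 8.98
tool_pos: [0.5244, -0.216, 0.172]
orientation: [-1.571, -0.0, -0.001]
ft_force: [0.4, -0.6, -0.0]
gripper_width: 0.0853
```

```bash
python3 look.py scene s8;python3 look.py top t8; python3 look.py wrist w8
python3 - <<'E'
from h import *
a=[np.load(f"pics/{n}.npy",allow_pickle=True).item() for n in("s8","t8")]
z=[cv2.resize(a[0]["frame"][160:240,220:340,::-1],(400,267)),cv2.resize(a[1]["frame"][150:230,200:320,::-1],(400,267))]
cv2.imwrite("pics/st8.png",np.hstack(z))
t=np.linspace(0,2*np.pi,80)
im=[]
for c,(x,y,w,h) in zip(a,((220,160,120,80),(200,150,120,80))):
    f=cv2.resize(c["frame"][:,:,::-1],None,fx=3.33,fy=3.33)
    for zz in(.034,.053):
        p=(proj(c,np.c_[.5545+.034*np.cos(t),.0455+.034*np.sin(t),0*t+zz])+.5)*3.33; cv2.polylines(f,[p.astype(np.int32)],True,(0,0,255),1)
    im.append(f[int(y*3.33):int((y+h)*3.33),int(x*3.33):int((x+w)*3.33)])
cv2.imwrite("pics/st8o.png",np.vstack([np.hstack(z)[:266,:798],np.hstack(im)[:266,:798]]))
E
```

```text
9.025 [ 0.5231 -0.2232  0.1722] [-0.6 -4.7 -0.3] 0.08497340343888674 tcp px [[367. 176.]] cam [-0.314 -0.543  0.669]
9.075 [ 0.5237 -0.2197  0.172 ] [ 1.4  0.8 -0.2] 0.08494004985518291 tcp px [[369. 194.]] cam [ 0.386 -0.1    1.032]
9.125 [ 0.5241 -0.217   0.1718] [ 0.3  0.6 -0.4] 0.08487059955043794 tcp px [[329. 259.]] cam [ 0.457 -0.22   0.315]Traceback (most recent call last):
  File "<stdin>", line 12, in <module>
    return _nx.concatenate(arrs, 1, dtype=dtype, casting=casting)
           ~~~~~~~~~~~~~~~^^^^^^^^^^^^^^^^^^^^^^^^^^^^^^^^^^^^^^^
ValueError: all the input array dimensions except for the concatenation axis must match exactly, but along dimension 0, the array at index 0 has size 267 and the array at index 1 has size 266
```

View pics/w8.png

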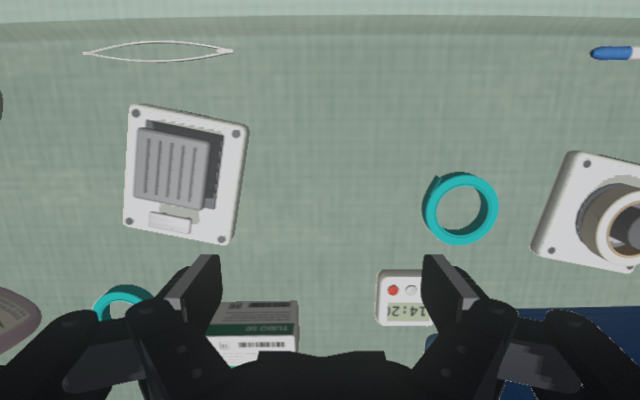

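Run:
```python
from h import *
a=[np.load(f"pics/{n}.npy",allow_pickle=True).item() for n in("s8","t8")]
t=np.linspace(0,2*np.pi,80); rows=[]
for c,(x,y) in zip(a,((220,160),(200,150))):
    f=np.ascontiguousarray(cv2.resize(c["frame"][:,:,::-1],None,fx=3,fy=3,interpolation=cv2.INTER_CUBIC)); g=f.copy()
    for zz in(.034,.053):
        p=(proj(c,np.c_[.5545+.034*np.cos(t),.0455+.034*np.sin(t),0*t+zz])+.5)*3; cv2.polylines(g,[p.astype(np.int32)],True,(0,0,255),1)
    rows.append(np.hstack([q[y*3:y*3+240,x*3:x*3+390] for q in(f,g)]))
cv2.imwrite("pics/st8o.png",np.vstack(rows))
c=np.load("pics/w8.npy",allow_pickle=True).item()
cv2.imwrite("pics/w8c.png",cv2.resize(c["frame"][95:250,110:260,::-1],None,fx=3.8,fy=3.8,interpolation=cv2.INTER_CUBIC))
```

```text
(no output)
```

View pics/st8o.png

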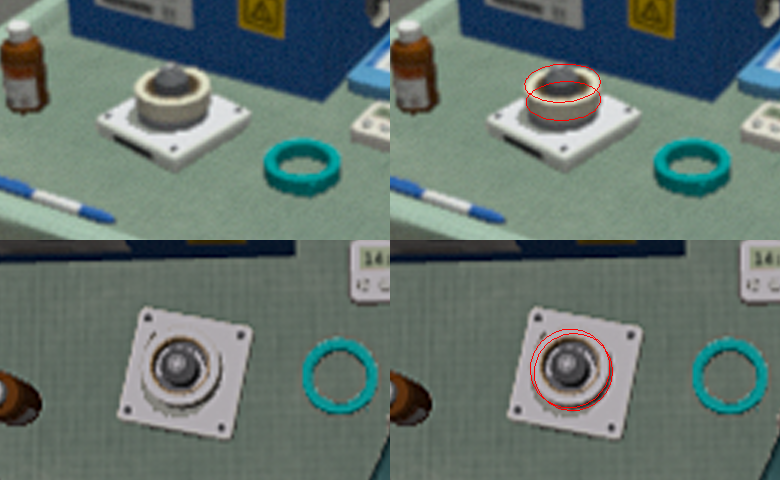

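View pics/w8c.png

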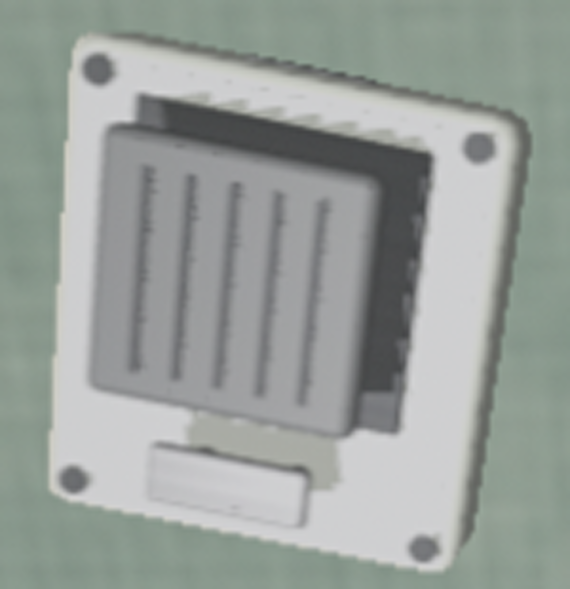

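The roll is level and round the spindle at platter height: its rim matches the predicted rings in the scene view to 1–2 px. In the wrist view all pad corners and the flag are visible. Next I get the pad centre.

Run:
```python
from h import *
c=np.load("pics/w8.npy",allow_pickle=True).item()
B=lambda L:[(110+(a+.5)/3.8-.5,95+(b+.5)/3.8-.5) for a,b in L]
s=unproj(c,B([(106,123),(381,178),(350,437),(90,386)]),.054); print(s.round(4),s.mean(0))
s=unproj(c,B([(98,69),(480,148),(424,548),(73,479)]),.030); print(s.round(4),s.mean(0))
```

```text
[[ 0.4687 -0.361   0.054 ]
 [ 0.4804 -0.306   0.054 ]
 [ 0.5351 -0.3179  0.054 ]
 [ 0.5234 -0.3727  0.054 ]] [ 0.50191853 -0.33940573  0.054     ]
[[ 0.4583 -0.374   0.03  ]
 [ 0.4763 -0.2915  0.03  ]
 [ 0.5701 -0.312   0.03  ]
 [ 0.5522 -0.3945  0.03  ]] [ 0.51423919 -0.34299602  0.03      ]
```

>>> apply_moves(motion=[0,0,0,-1,1,-5,0,0,0,0,-1.2,2,-5,0,0,0,0,0,2,-2.2,0,0,0,0,0,2,0,0,0,0,0,0,2,0,0,0,0,0,0,0,0,0,0,0,0,0,0,0,0,0,0,0,0,0,0,0])

```text
time: 10.12
tool_pos: [0.5037, -0.3363, 0.083]
orientation: [-1.572, -0.001, -0.001]
ft_force: [-0.5, 0.0, -0.3]
gripper_width: -0.0001
```

```bash
python3 look.py wrist w9
```

```text
10.175 [ 0.5036 -0.3364  0.083 ] [-0.7 -0.5  0.1] 2.1136990089838768e-05 tcp px [[323. 258.]] cam [ 0.437 -0.337  0.226]
```

View pics/w9.png

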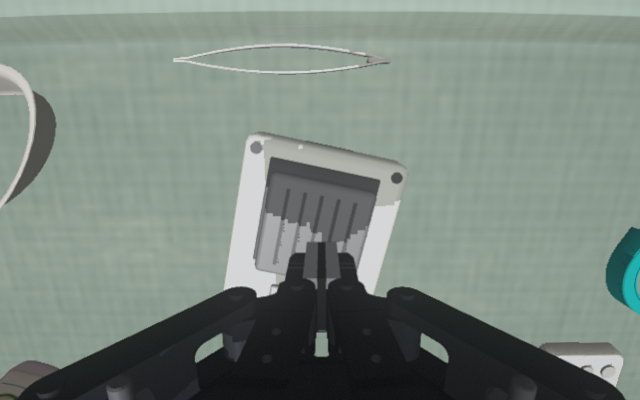

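>>> apply_moves(motion=[0,0,0,-0.15,1,-0.3,0,0,0,0,0,1,0,0,0,0,0,0,0.6,0,0,0,0,0,0,0,0,0,0,0,0,0,0,0,0])

```text
time: 10.8
tool_pos: [0.5013, -0.3393, 0.0558]
orientation: [-1.571, 0.001, -0.001]
ft_force: [0.2, 0.6, 0.6]
gripper_width: 0.0002
```

>>> apply_moves(motion=[0,0,0,0,0.2,0,0,0,0,0,0,0.1,0,0,0,0,0,0,0.1,0,0,0,0,0,0,0,0,0,0,0,0,0,0,0,0])

```text
time: 11.42
tool_pos: [0.5016, -0.3395, 0.0522]
orientation: [-1.571, 0.0, -0.001]
ft_force: [0.6, -0.0, 2.8]
gripper_width: -0.0001
```

```bash
python3 look.py wrist w10; python3 look.py scene s10
```

```text
11.475 [ 0.5016 -0.3395  0.0521] [-0.3 -0.7  3.3] -0.00013072345168572443 tcp px [[323. 258.]] cam [ 0.435 -0.34   0.195]
11.525 [ 0.5015 -0.3395  0.0521] [-0.1 -0.3  3.8] 0.00027069548901712367 tcp px [[407. 238.]] cam [-0.314 -0.543  0.669]
```

View pics/w10.png

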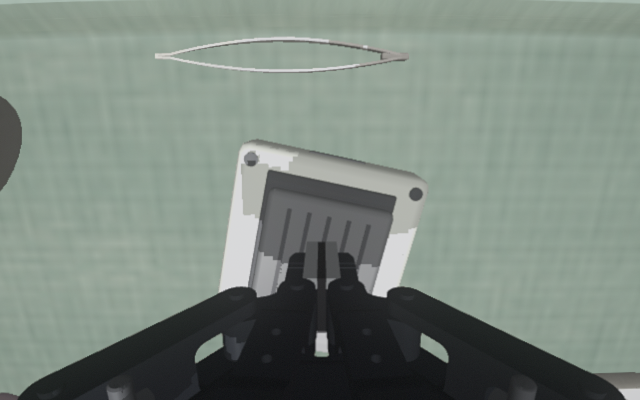

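Contact: 3.3 N at z = 52.1 mm, which agrees with about 1.5–1.9 mm of travel. About 7 mm more is needed.

>>> apply_moves(motion=[0,0,0,0,0.2,0,0,0,0,0,0,0.2,0,0,0,0,0,0,0.2,0,0,0,0,0,0,0,0,0,0,0,0,0,0,0,0])

```text
time: 12.15
tool_pos: [0.5016, -0.3395, 0.0461]
orientation: [-1.571, 0.0, -0.001]
ft_force: [0.6, 0.0, 6.1]
gripper_width: 0.0001
```

Run:
```python
from bench import get_obs,capture
import numpy as np
F=[];Z=[]
for i in range(6):
    capture("top"); o=get_obs(); F.append(o["ft_force"][2]);Z.append(o["tool_pos"][2])
print(np.round(F,1),np.mean(F),np.round(Z,4))
```

```text
[6.3 5.4 7.1 5.2 6.5 6. ] 6.067686750129259 [0.0461 0.0461 0.0461 0.0461 0.0461 0.0461]
```

>>> apply_moves(motion=[0,0,0,0,0.12,0,0,0,0,0,0,0,0,0,0,0,0,0,0,0,0,0,0,0,0,0,0,0])

```text
time: 12.95
tool_pos: [0.5015, -0.3395, 0.045]
orientation: [-1.571, 0.0, -0.001]
ft_force: [1.0, 0.1, 7.2]
gripper_width: -0.0002
```

Run:
```python
from bench import get_obs,capture
from h import *
F=[];Z=[]
for i in range(16):
    c=capture("scene" if i%2 else "top"); o=get_obs(); F.append(o["ft_force"][2]);Z.append(o["tool_pos"][2])
    if i%2==0: ct=c
print(np.mean(F),np.std(F),np.round(Z[-1],4),o["time"])
a=cv2.resize(c["frame"][220:275,370:450,::-1],(780,536),interpolation=cv2.INTER_CUBIC); cv2.imwrite("pics/s11.png",a)
cv2.imwrite("pics/t11.png",cv2.resize(ct["frame"][130:270,200:460,::-1],(780,420),interpolation=cv2.INTER_CUBIC))
# predicted pad near/left corners at travel 9mm and flag top
u=np.array([.977,-.214]);v=np.array([.214,.977]);p=np.array([.502,-.3395])
for z in(.047,.045,.043):
    P=[(*(p+sx*.029*u+sy*.029*v),z) for sx,sy in((-1,-1),(-1,1),(1,1),(1,-1))]
    print(z,((proj(c,P)-[370,220]+.5)*9.75).round(0).tolist())
P=[(*(p+(.048+sx*.007)*u+sy*.018*v),.045) for sx,sy in((-1,-1),(-1,1),(1,1),(1,-1))]
print("flag",((proj(c,P)-[370,220]+.5)*9.75).round(0).tolist())
```

```text
6.314185954135959 0.5966126385592865 0.045 13.75
0.047 [[410.0, 303.0], [193.0, 203.0], [322.0, 91.0], [535.0, 184.0]]
0.045 [[409.0, 310.0], [193.0, 210.0], [322.0, 98.0], [534.0, 191.0]]
0.043 [[408.0, 317.0], [192.0, 216.0], [321.0, 105.0], [533.0, 198.0]]
flag [[518.0, 150.0], [386.0, 93.0], [416.0, 67.0], [546.0, 123.0]]
```

View pics/s11.png

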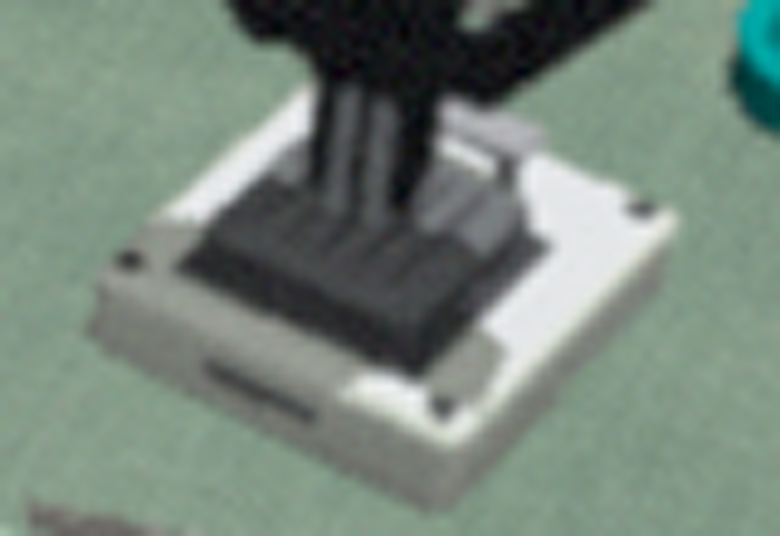

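View pics/t11.png

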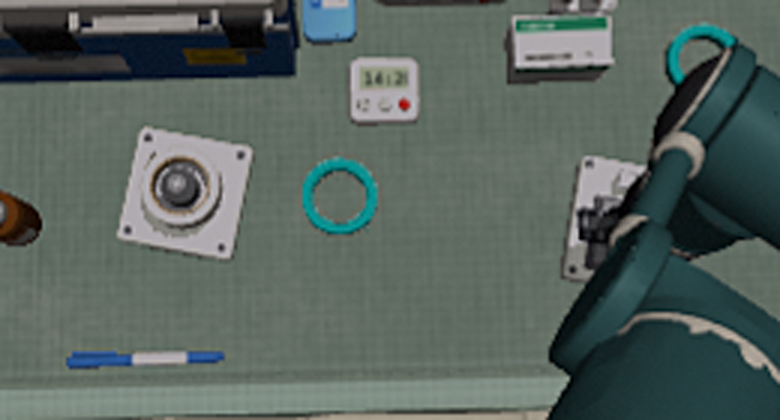

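Readings disagree slightly: the TCP height gives 9.0 mm of travel and the force gives about 8 mm. I check with a close wrist view, using the released picture as a control.

```bash
python3 look.py wrist w12
python3 - <<'E'
from h import *
u=np.array([.978,-.208]);v=np.array([.208,.978]);p=np.array([.502,-.3395])
scr=np.array([(.4583,-.374,.03),(.4763,-.2915,.03)])
outs=[]
for n,zs in(("w9",(.056,.054,.052)),("w10",(.054,.0525,.051)),("w12",(.047,.045,.043))):
    c=np.load(f"pics/{n}.npy",allow_pickle=True).item(); im=c["frame"]
    g=cv2.cvtColor(im,cv2.COLOR_RGB2GRAY).astype(float)
    d=[]
    for q in proj(c,scr):   # dark blob centroid
        x,y=np.round(q).astype(int); w=g[y-11:y+12,x-11:x+12]; 
        m=(w<np.median(w)-0.25*np.median(w)).astype(np.uint8); k,l,st,ce=cv2.connectedComponentsWithStats(m)
        j=[i for i in range(1,k) if 15<st[i,4]<250]; j=min(j,key=lambda i:np.hypot(*(ce[i]-11))) if j else None
        d.append(ce[j]+[x-11,y-11]-q if j else [np.nan]*2)
    d=np.array(d); print(n,d.round(2).tolist()); off=np.nanmean(d,0)
    f=cv2.resize(im[130:250,215:445,::-1],None,fx=3.4,fy=3.4,interpolation=cv2.INTER_CUBIC)
    for z,col in zip(zs,((0,0,255),(0,255,0),(255,0,0))):
        P=[(*(p-.029*u+s*.029*v),z) for s in(-1,1)]
        a,b=[((q+off-[215,130]+.5)*3.4) for q in proj(c,P)]
        cv2.line(f,tuple(a.astype(int).tolist()),tuple(b.astype(int).tolist()),col,1)
    cv2.imwrite(f"pics/o_{n}.png",f)
    # gradient profile across front edge in middle, vs z
    pr=[]
    for z in np.arange(.040,.0601,.0005):
        L=proj(c,[(*(p-.029*u+s*.029*v),z) for s in np.linspace(-.7,.7,60)])+off
        pr.append(cv2.remap(g.astype(np.float32),L[:,0].astype(np.float32).reshape(1,-1),L[:,1].astype(np.float32).reshape(1,-1),cv2.INTER_LINEAR).mean())
    print([f"{z*1e3:.1f}:{a:.0f}" for z,a in zip(np.arange(.040,.0601,.0005),pr)])
E
```

```text
13.8 [ 0.5015 -0.3395  0.045 ] [-0.5  0.4  5.8] -0.00011624052212673959 tcp px [[323. 258.]] cam [ 0.435 -0.34   0.188]
w9 [[-1.51, 0.12], [-1.68, 0.32]]
['40.0:76', '40.5:76', '41.0:76', '41.5:76', '42.0:76', '42.5:76', '43.0:76', '43.5:76', '44.0:76', '44.5:76', '45.0:76', '45.5:76', '46.0:76', '46.5:76', '47.0:75', '47.5:75', '48.0:75', '48.5:75', '49.0:75', '49.5:74', '50.0:74', '50.5:73', '51.0:73', '51.5:72', '52.0:72', '52.5:72', '53.0:72', '53.5:72', '54.0:73', '54.5:74', '55.0:75', '55.5:76', '56.0:78', '56.5:79', '57.0:81', '57.5:83', '58.0:84', '58.5:86', '59.0:87', '59.5:89', '60.0:90']
w10 [[-1.87, 0.58], [-1.78, 0.31]]
['40.0:77', '40.5:77', '41.0:77', '41.5:76', '42.0:76', '42.5:76', '43.0:76', '43.5:76', '44.0:76', '44.5:76', '45.0:76', '45.5:75', '46.0:75', '46.5:75', '47.0:75', '47.5:75', '48.0:74', '48.5:73', '49.0:72', '49.5:71', '50.0:70', '50.5:71', '51.0:71', '51.5:73', '52.0:74', '52.5:76', '53.0:78', '53.5:80', '54.0:82', '54.5:84', '55.0:86', '55.5:88', '56.0:90', '56.5:91', '57.0:93', '57.5:94', '58.0:95', '58.5:96', '59.0:97', '59.5:97', '60.0:98']
w12 [[-1.99, 0.51], [-1.89, 0.4]]
['40.0:76', '40.5:76', '41.0:75', '41.5:73', '42.0:72', '42.5:71', '43.0:71', '43.5:71', '44.0:72', '44.5:73', '45.0:75', '45.5:77', '46.0:79', '46.5:81', '47.0:83', '47.5:85', '48.0:87', '48.5:89', '49.0:90', '49.5:92', '50.0:93', '50.5:94', '51.0:95', '51.5:96', '52.0:97', '52.5:98', '53.0:98', '53.5:99', '54.0:99', '54.5:100', '55.0:101', '55.5:101', '56.0:102', '56.5:103', '57.0:103', '57.5:104', '58.0:104', '58.5:104', '59.0:104', '59.5:104', '60.0:104']
```

View pics/o_w9.png

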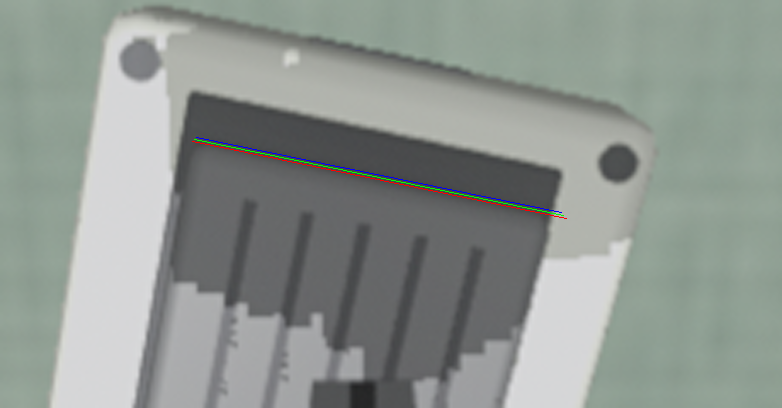

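View pics/o_w12.png

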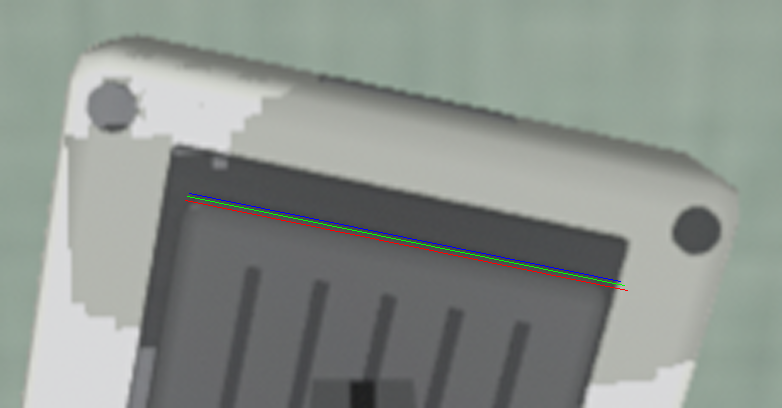

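The vision estimate is 9–10 mm of travel (weak edge), the height gives 9.0 mm and the force about 8 mm. The present pose lies in the middle, well clear of the bottom, so I keep it and hand in.

Run:
```python
from bench import get_obs,hand_in
o=get_obs(); print(o["time"],o["tool_pos"],o["ft_force"]); print(hand_in())
```

```text
13.8 [ 0.50154449 -0.33947806  0.04504394] [-0.46163132  0.35688593  5.79039167]
the job is handed in; nothing more can be done
None
```

The cream plaster roll is on the dispenser and released. The job was handed in at 13.8 s with the closed fingers still holding the run pad down.

- **Roll:** After I lifted away, the scene and top views showed it lying flat around the spindle at platter height, within 1–2 px of the predicted outline in the scene view.
- **Pad:** The three estimates of its travel, against a target of 9 mm, did not fully agree:
  - The fingertip height of 45.0 mm gives 9.0 mm.
  - The mean force of 6.3 N gives about 8 mm.
  - The wrist-camera edge comparison gives about 9–10 mm, but the edge was weak.

  I kept the middle value. It is well short of the 18 mm bottom.
- **Other things on the table:** I noticed nothing moved in the last top view, and there was no unexpected contact force. The tweezers, which the arm covered in that view, looked undisturbed in the wrist views at the pad. I did not measure any of them before and after.

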